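Strip the tape spindle into its fitted tray

ROBOT

A 6-joint arm with a two-finger parallel gripper is mounted at the origin on a cart in front of the work surface, level with it; the furniture and walls round the work are solid. World frame = base frame: x ahead of the robot, y to its left, z up, the work surface at z = 0. Lengths are in m, angles in rad, forces in N, time in s.
With the tool pointing down it reaches from about 0.3 to 0.75 m from the base axis. Payload 8.5 kg.
Tool frame: the origin (TCP) lies at the centre of the arm's flange, where the gripper is bolted on; the fingertips stand 173 mm ahead of it and the grasp point (between the pads) lies 155 mm ahead of it; z points along the fingers, y is the line along which they close (so a half turn about z gives the same grasp; the last joint's range is limited). The gripper opens to 85 mm and grips with 20 to 120 N. Pads are 22 mm wide; open, the fingers measure 114 mm over their backs; the gripper's body (76 mm by 85 mm) begins 54 mm behind the grasp point. The pads swing forward as they close: fully open they stand 13 mm farther back than shut.
Start: joints at [-1.504, 0.381, 1.297, -0, 1.464, -0.215], TCP at [0.153, -0.528, 0.405] pointing down, gripper open.
Joint ranges: [-3.11, 3.11], [-0.89, 2.33], [0.22, 2.48], [-1.42, 4.56], [0.17, 2.85], [-2.88, 2.88]. Speed limits (rad/s): [2.39, 2.39, 3.14, 3.14, 3.14, 3.14].

INTERFACE

Orientations are given as a unit quaternion [x, y, z, w].
In Python, from bench import bot, imaging gives the robot as it stands.
- The arm moves only by the tool arm_command, never from a script. Its argument "series" is a list of rows, each a list of 3 entries, a list of its own where there are three numbers: the shift along the tool's x, y, z in units of 60 mm (1.0 is 60 mm), then the turn about the tool's z in degrees, then the opening, from 0 (shut) to 1 (fully open). A call has 1 to 5 rows; each row shifts and turns the commanded pose from where the row before left it, along the tool's axes as they then stand; what a row does not reach is not made up. A row lasts 1/8 s, in which the tool goes at most 62.5 mm and 10.7 degrees, less where a joint would pass 70% of its speed; a pose out of reach is approached as far as the arm can. A call is refused whole if a number of a shift passes 1 or a number of a turn 10.7, either way. A call with a gripper value outside its range is refused whole. The fingers move at their own pace and stop on an object; "squeeze" is the grip in N (left out, the last holds). Time passes only in rows, so rows that do not move let the fingers close. It gives the time, the measured TCP pose, the force, the opening and the grip force at its end, in the units of the state.
- bot.state(): the state, without advancing time (a new reading comes with each control period).
- imaging.read_camera(name): name is "scene" or "top" or "wrist"; returns (picture, depth): 420x560x3 uint8, blue, green, red; 420x560 float32, m along the optical axis (not along the pixel's ray), 0 where there is no reading.
- imaging.calibration(name): a dict with "camera_matrix" (3x3 intrinsics, pixels), "R" (3x3) and "t" (3): a world point X has camera coordinates R X + t; the wrist camera has in their place "T_tool_cam" (4x4, takes a point from camera to tool coordinates, whose origin is the TCP and whose axes are the flange's). Camera axes: x right, y down, z forward; pixel columns grow to the right and rows downward; lengths in m; the calibration is good to about 2 mm. A picture is of the moment at which its call begins: read the wrist's pose just before it. calibration takes no time and is no camera call.
- bot.hand_in(): hands the job in; it is judged then, once.
The state is a dict: "clock": time; "q": joint angles; "qvel": joint speeds; "joint_efforts": joint torques, N m; "tool_pos": TCP position; "tcp_rot": TCP orientation; "ft_force": force on the tool from outside, world axes, zero at the start; "moment": the same for the moment, N m; "width": opening from 0.0 (shut) to 1.0 (fully open); "grasp_force": force on a finger pad.
Only numpy, scipy, OpenCV 4.12 (cv2) and the standard library are available. Lean on these libraries where they do the work, as an engineer would, in place of code of your own. Each camera call takes 0.05 s, during which the arm holds its last target. There are 200 camera calls.

TASK

Strip the tape spindle: slide the stop collar off the free end of the bar and stand it in its recess in the fitted tray, then slide the tape roll and the spacer ring off after it, one at a time, and stand each on edge, fully down in the recess of its own size. Leave the specimen cup, the dropper bottle and the timer where they are.

Things in the scene. Friction and masses are not known exactly. Their poses are not given: they have to be found in the camera images.
- spindle: Fixed tape spindle: steel base 190x60x12 mm; aluminium upright at its +x end, 46 mm wide, top at z = 130 mm; level bare steel bar, 18 mm diameter, axis 112 mm above the surface, from the upright's 34 mm flange (x = +80 mm) to the free end (x = -85 mm). Origin on the surface below the bar; x along the bar away from the free end, z up. Parts leave toward -x.
- bar_tip (a point): Centre of the bar's free end: 85 mm toward -x of the spindle's origin, 112 mm above the surface. Axes as the spindle.
- collar: Aluminium stop collar, loose on the bar nearest its free end: block 22 mm thick (x, along the bar), 40 wide (y), 52 tall (z); 28 mm bore along x, its centre 4 mm above the block's centre; small thumbscrew 10 mm out of the top. Origin at the block's centre. It hangs by the top of the bore: raise it 5 mm to be concentric with the bar. About 90 g.
- tape: Roll of tape hanging on the bar behind the collar, before or behind the spacer ring: 64 mm outside diameter, 15 mm wide, bore about 40 mm. Origin at the centre of one flat face; its z axis is the roll's axis (along the bar at the start, toward the upright), the middle of the roll is 7.5 mm along +z. About 90 g.
- roll_mid (a point): Centre of the tape roll; z is the roll's axis. Hanging, it is about 11 mm below the bar's axis; it can hang skewed on the bar by up to about 0.2 rad.
- spacer: Plain grey plastic spacer ring hanging on the bar behind the collar, before or behind the tape roll: 54 mm outside diameter, 26 mm wide, bore 40 mm. Origin at the centre of one flat face, z along the ring's axis (along the bar at the start, toward the upright), its middle 13 mm along +z. About 60 g.
- spacer_mid (a point): Centre of the spacer ring; z is its axis. Hanging, it is about 11 mm below the bar's axis; it can hang skewed on the bar by up to about 0.2 rad.
- tray: Fixed black plastic tray 142 x 80 mm, 18 mm tall, with three rectangular recesses 14 mm deep in a row along its x axis, the long side of each along y. Origin under its centre, on the surface. The flat floor of every recess is 4 mm above the surface. A part stands in its recess with its bore along the tray's x axis, either way round.
- recess_collar (a point): Centre of the mouth of the collar's recess, 27 mm (x) by 46 mm (y), at tray x = -47.5 mm, z = 18 mm. Axes as the tray. The seated collar's centre is 12 mm above this point.
- recess_roll (a point): Centre of the mouth of the tape roll's recess, 21 mm (x) by 58 mm (y), at tray x = -3 mm, z = 18 mm. Axes as the tray. The seated roll's centre is 18 mm above this point.
- recess_spacer (a point): Centre of the mouth of the spacer ring's recess, 31 mm (x) by 53 mm (y), at tray x = +46.5 mm, z = 18 mm. Axes as the tray. The seated ring's centre is 13 mm above this point.
- cup: White specimen cup with screw lid, 54 mm in diameter, 70 mm tall, standing behind the work; origin at the centre of its underside. To be left alone.
- dropper: White dropper bottle with black tip, 33 mm in diameter, 92 mm tall, standing behind the work; origin at the centre of its underside. To be left alone.
- timer: Small white bench timer, 38 x 70 x 60 mm, standing at the right front; origin at the centre of its underside. To be left alone. Tall computer cases stand to the right of the work (from about x = 430 mm on where y is below -270 mm, and from x = 630 mm on where y is below -170 mm): reach round them.
Mind the look-alikes: they are no part of the job. Leave any green or purple look-alike of the spacer alone.

How it is judged:
By the outcome, as a careful person would: the job done as asked, in the order asked, and still so for the second after the job is handed in, with the robot touching nothing.
It also fails if it takes over 69 s, if anything falls off the work surface, if the arm or the gripper's body presses on something with over 40 N, if the wrist force passes 120 N, or if a joint passes its speed limit or range.

## Working session

There is one attempt and no reset: what is moved stays moved. The work goes in short steps, Python scripts to look and compute and a tool call to move; the robot and the scene stay as the last step left them, time stands still between calls to the robot, and variables do not carry over. Pictures are saved under pics/ and viewed, at most 13 in all, crops included, and the job is handed in when it is done.

Besides the shell and the picture viewer there is one more tool, called after "Call:" as a command line: name --argument value ..., lists and objects as JSON in quotes. arm_command: Moves the arm, as the interface text tells. Its arguments: {"type":"object","properties":{"series":{"type":"array","items":{"type":"array"}},"squeeze":{"type":"number"}},"required":["series"]}

```bash
ls; mkdir -p pics; python3 - <<'E'
from bench import bot, imaging
import cv2,numpy as np
print(bot.state())
for n in ["scene","top","wrist"]:
    p,d=imaging.read_camera(n); cv2.imwrite(f"pics/{n}0.png",p); np.save(f"pics/{n}0.npy",d)
    c=imaging.calibration(n); print(n,{k:np.round(v,4).tolist() for k,v in c.items()})
a=cv2.imread("pics/scene0.png");b=cv2.imread("pics/top0.png")
E
```

```text
pics
{'clock': 0.0, 'q': array([-1.50430961e+00,  3.81177147e-01,  1.29824597e+00, -1.06191002e-05,
        1.46360391e+00, -2.15295117e-01]), 'qvel': array([ 8.13617433e-04,  5.35184200e-04, -1.31344566e-03, -6.36199278e-05,
       -1.00939435e-03, -4.09756307e-04]), 'joint_efforts': array([ 5.20593840e-04, -4.48468637e+01, -2.31272060e+01, -1.46600005e-04,
        4.75818990e-03,  9.10093803e-06]), 'tool_pos': array([ 0.15293342, -0.52826015,  0.40412671]), 'tcp_rot': array([ 9.90090947e-01,  1.40425787e-01,  4.80484768e-05, -7.15595587e-04]), 'ft_force': array([-0.93572675, -0.32284776,  0.49092893]), 'moment': array([ 0.0160493 , -0.01334786, -0.00456827]), 'grasp_force': 0.0, 'width': 0.997521634025485}
scene {'camera_matrix': [[459.7387, 0.0, 276.3335], [0.0, 459.7387, 210.7617], [0.0, 0.0, 1.0]], 'R': [[-0.6157, -0.7879, -0.0129], [-0.5793, 0.4637, -0.6703], [0.5341, -0.4053, -0.7419]], 't': [0.2795, 0.4649, 0.6772]}
top {'camera_matrix': [[448.6511, 0.0, 278.6476], [0.0, 448.6511, 209.1525], [0.0, 0.0, 1.0]], 'R': [[-0.0254, -0.9997, -0.0039], [-0.9942, 0.0256, -0.1042], [0.1042, 0.0012, -0.9946]], 't': [-0.1193, 0.5922, 1.1335]}
wrist {'camera_matrix': [[374.3796, 0.0, 282.7767], [0.0, 374.3796, 207.4277], [0.0, 0.0, 1.0]], 'T_tool_cam': [[0.0004, -0.9633, -0.2685, 0.0668], [1.0, 0.0005, -0.0003, -0.0002], [0.0005, -0.2685, 0.9633, 0.0305], [0.0, 0.0, 0.0, 1.0]]}
```

View pics/scene0.png

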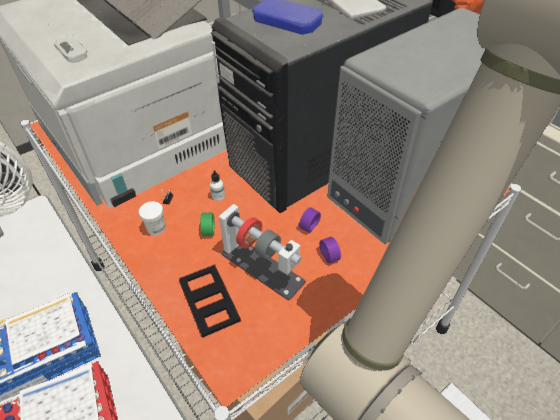

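View pics/top0.png

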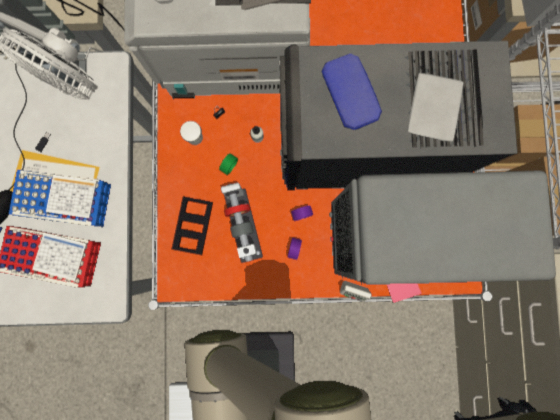

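The scene view shows the collar (290,257), the grey spacer (268,243) and the red tape (249,233) on the bar. The upright is at (230,228), the tray at (209,300), the cup at (151,219) and the dropper at (217,187). The top view shows the bar running from the upright (232,188) to the collar (247,252), with the tray at (192,226).

These could be mistaken for a part:
- **Green ring:** (207,224) in scene, a spacer look-alike.
- **Purple rings:** (310,220) and (330,250) in scene, also look-alikes.
- **Chosen parts:** the grey ring on the bar as spacer, the red roll on the bar as tape, and the block with the thumbscrew as collar.

```bash
cat > h.py <<'E'
import numpy as np,cv2
from scipy.spatial.transform import Rotation as Ro
from bench import bot,imaging
def cam(n,st=None):
    c=imaging.calibration(n);K=np.array(c["camera_matrix"])
    if n=="wrist":
        st=st or bot.state();T=np.eye(4);T[:3,:3]=Ro.from_quat(st["tcp_rot"]).as_matrix();T[:3,3]=st["tool_pos"]
        M=T@np.array(c["T_tool_cam"]);return K,M[:3,:3],M[:3,3]
    R=np.array(c["R"]);return K,R.T,-R.T@np.array(c["t"])
def cloud(K,R,o,d):
    v,u=np.mgrid[:d.shape[0],:d.shape[1]]
    P=np.stack([(u-K[0,2])/K[0,0]*d,(v-K[1,2])/K[1,1]*d,d],-1)
    return P@R.T+o
def plane(c,uv,z):
    K,R,o=c;uv=np.atleast_2d(uv).astype(float)
    r=np.c_[(uv-K[:2,2])/np.diag(K)[:2],np.ones(len(uv))]@R.T
    return o+r*((z-o[2])/r[:,2])[:,None]
def tri(c1,p1,c2,p2):
    A=[];b=[]
    for (K,R,o),p in((c1,p1),(c2,p2)):
        r=R@np.array([(p[0]-K[0,2])/K[0,0],(p[1]-K[1,2])/K[1,1],1]);r/=np.linalg.norm(r)
        Q=np.eye(3)-np.outer(r,r);A.append(Q);b.append(Q@o)
    return np.linalg.lstsq(np.vstack(A),np.hstack(b),rcond=None)[0]
def shot(name,n="wrist"):
    st=bot.state();p,d=imaging.read_camera(n);cv2.imwrite(f"pics/{name}.png",p)
    K,R,o=cam(n,st);np.savez(f"pics/{name}.npz",d=d,K=K,R=R,o=o);return p,d,(K,R,o)
E
python3 - <<'E'
from h import *
for n in("scene","top"):
    p=cv2.imread(f"pics/{n}0.png");d=np.load(f"pics/{n}0.npy");c=cam(n);X=cloud(*c,d)
    hsv=cv2.cvtColor(p,cv2.COLOR_BGR2HSV)
    reg=np.zeros(d.shape,bool)
    if n=="top": reg[160:290,160:275]=1
    else: reg[190:345,170:310]=1
    H,S,V=hsv[...,0],hsv[...,1],hsv[...,2]
    ok=reg&(d>0)
    red=ok&((H<4)|(H>172))&(S>120)&(X[...,2]>.07)
    m=ok&(X[...,2]>.085)&(X[...,2]<.15)
    blk=ok&(V<60)&(X[...,2]>.008)&(X[...,2]<.03)
    for k,q in(("red",red),("high",m),("tray",blk)):
        P=X[q];print(n,k,len(P),P.mean(0).round(4),P.min(0).round(3),P.max(0).round(3))
        cen=P[:,:2].mean(0);w,v=np.linalg.eigh(np.cov(P[:,:2].T));print("  axis",v[:,1].round(3),np.sqrt(w).round(4))
    # tray outline
    nb,l,s,ce=cv2.connectedComponentsWithStats(blk.astype(np.uint8))
    for i in range(1,nb):
        if s[i,4]>100:
            r=cv2.minAreaRect(X[l==i][:,:2].astype(np.float32)*1000);print("  rect",r)
    if n=="top":
        for u,v in((232,188),(247,252),(192,226)): print(u,v,X[v,u].round(3))
E
```

```text
scene red 312 [ 0.5793 -0.0249  0.1157] [ 0.569 -0.064  0.072] [ 0.593 -0.001  0.136]
  axis [-0.169  0.986] [0.0046 0.0176]
scene high 1990 [ 0.5512 -0.0374  0.1176] [ 0.46  -0.176  0.085] [0.663 0.003 0.142]
  axis [-0.987 -0.158] [0.0248 0.0571]
scene tray 2310 [0.5525 0.0545 0.0164] [ 0.478 -0.248  0.008] [0.866 0.147 0.03 ]
  axis [-0.199  0.98 ] [0.0463 0.0701]
  rect ((555.59521484375, -30.782272338867188), (146.42550659179688, 43.24034881591797), 12.727304458618164)
  rect ((555.3541259765625, 94.2572021484375), (77.75643157958984, 142.20875549316406), 77.78720092773438)
top red 166 [ 0.5821 -0.0354  0.1247] [ 0.569 -0.063  0.085] [ 0.595 -0.005  0.136]
  axis [-0.224  0.975] [0.0046 0.0176]
top high 1126 [ 0.5537 -0.0394  0.1225] [ 0.458 -0.077  0.086] [0.645 0.002 0.142]
  axis [-0.974 -0.227] [0.0131 0.0536]
top tray 951 [0.5526 0.0759 0.0171] [ 0.481 -0.065  0.008] [0.629 0.143 0.025]
  axis [-0.15   0.989] [0.0386 0.0522]
  rect ((554.3685302734375, 93.16847229003906), (78.29976654052734, 136.9575653076172), 77.39805603027344)
232 188 [ 0.632 -0.024  0.128]
247 252 [ 0.479 -0.058  0.138]
192 226 [0.553 0.096 0.006]
```

Both views agree on these:
- **Tray:** centre near (0.555, 0.094), axis at about -12.5°. It measures 142x78 mm, which matches the text.
- **Bar:** axis at about +13°, with its top near z 0.12.

Next I move the wrist camera over the work.

Call:
arm_command --series '[[[0.72,-0.6,0],0,1],[[0.72,-0.6,0],0,1],[[0.72,-0.6,0],0,1],[[0.72,-0.6,0],0,1],[[0.72,-0.6,0],0,1]]'

```text
clock: 0.78
tool_pos: [0.311, -0.2937, 0.4047]
tcp_rot: [0.99, 0.14, 0.0, -0.0]
ft_force: [0.8, -1.1, -0.3]
width: 1.006
grasp_force: 0.0
```

Call:
arm_command --series '[[[0.72,-0.6,0],0,1],[[0.72,-0.6,0],0,1],[[0.72,-0.6,0],0,1],[[0.72,-0.6,0],0,1],[[0.72,-0.6,0],3,1]]'

```text
clock: 1.4
tool_pos: [0.4685, -0.0606, 0.4047]
tcp_rot: [0.993, 0.114, -0.0, 0.0]
ft_force: [-0.2, -0.1, 0.6]
width: 1.004
grasp_force: 0.0
```

```bash
python3 - <<'E'
from h import *
s=bot.state();print(s["clock"],s["tool_pos"],s["q"],s["ft_force"]);p,d,c=shot("w1")
E
```

```text
1.4 [ 0.46854289 -0.06058821  0.4046984 ] [-3.79917505e-01  2.44562545e-01  1.50097527e+00 -1.41555074e-04
  1.39602708e+00  9.62538274e-01] [-0.15523922 -0.09807188  0.56026699]
```

View pics/w1.png

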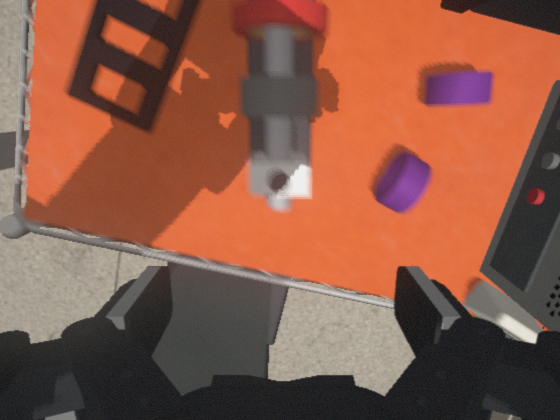

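The wrist view shows the collar (280,180), the grey spacer (280,97), the red tape (280,18), part of the tray at upper left, and the purple look-alikes at (402,182) and (460,88). I move on to get two full views.

Call:
arm_command --series '[[[0.6,-0.2,0],0,1],[[0.6,-0.2,0],0,1],[[0.4,-0.1,0],0,1],[[0,0,0],0,1],[[0,0,0],0,1]]'

```text
clock: 2.08
tool_pos: [0.5539, -0.0116, 0.4045]
tcp_rot: [0.993, 0.114, -0.0, -0.0]
ft_force: [-0.3, -0.6, -0.0]
width: 1.0
grasp_force: 0.0
```

```bash
python3 - <<'E'
from h import *
p,d,c=shot("w2")
E
```

Call:
arm_command --series '[[[0.2,-0.7,0],0,1],[[0.1,-0.7,0],0,1],[[0,0,0],0,1],[[0,0,0],0,1]]'

```text
clock: 2.62
tool_pos: [0.5526, 0.0738, 0.4049]
tcp_rot: [0.993, 0.114, 0.0, 0.0]
ft_force: [0.5, -0.9, 0.3]
width: 1.001
grasp_force: 0.0
```

```bash
python3 - <<'E'
from h import *
p,d,c=shot("w3")
a=cv2.imread("pics/w2.png");cv2.imwrite("pics/w23.png",np.hstack([a[:, 60:440],p[:,180:560]]))
E
```

```text
(no output)
```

View pics/w23.png

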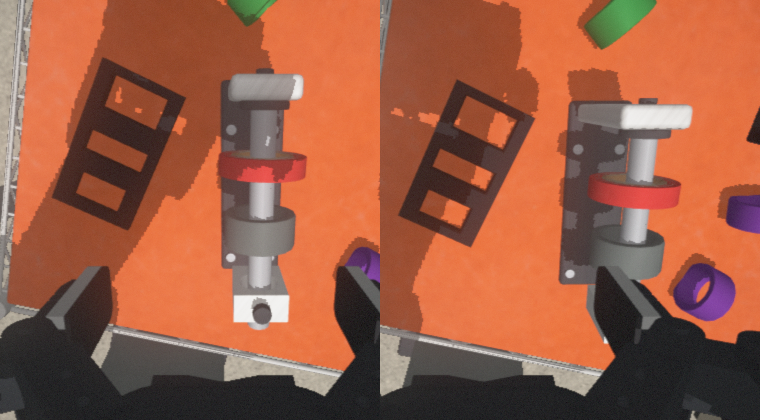

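The paired crops show, on the left: collar with thumbscrew (262,305), grey spacer (262,232), red tape (262,168), upright (266,88), and the tray with its recesses at (137,100), (117,150) and (101,190). The far recess is the widest along x, so it is the spacer's. The middle one is the roll's and the near one is the collar's. The green ring (250,5) and the purple rings are off the bar, which confirms the choice.

```bash
cat > m.py <<'E'
from h import *
cs={};ps={};Xs={}
for n in("w2","w3"):
    z=np.load(f"pics/{n}.npz");cs[n]=(z["K"],z["R"],z["o"]);ps[n]=cv2.imread(f"pics/{n}.png");Xs[n]=cloud(*cs[n],z["d"])
cent={}
for n in cs:
    p,X=ps[n],Xs[n];hsv=cv2.cvtColor(p,cv2.COLOR_BGR2HSV);H,S,V=[hsv[...,i] for i in range(3)]
    # tray
    m=((p.max(2)<50)).astype(np.uint8);m[265:]=0
    cc,hi=cv2.findContours(m,cv2.RETR_CCOMP,cv2.CHAIN_APPROX_NONE)
    i=[k for k in range(len(cc)) if hi[0][k][3]<0 and 4000<cv2.contourArea(cc[k])<25000]
    for k in i:
        q=plane(cs[n],cc[k][:,0],.018)[:,:2]*1000
        hs=[j for j in range(len(cc)) if hi[0][j][3]==k and cv2.contourArea(cc[j])>100]
        r=cv2.minAreaRect(q.astype(np.float32))
        if len(hs)<3: continue
        print(n,"tray",np.round(r[0],1),np.round(r[1],1),round(r[2],1)); cent[n,"tray"]=cv2.minAreaRect(cc[k])[0]
        for j in hs:
            r=cv2.minAreaRect(plane(cs[n],cc[j][:,0],.018)[:,:2].astype(np.float32)*1000);print("   hole",np.round(r[0],1),np.round(r[1],1),round(r[2],1))
        t=X[cv2.drawContours(np.zeros_like(m),cc,k,1,-1)>0];t=t[(t[:,2]>.012)];print("   tray top z",np.median(t[:,2]))
    red=((H<3)|(H>172))&(S>120)&(X[...,2]>.06)&(X[...,2]<.15)
    P=X[red];print(n,"red",len(P),P.mean(0).round(4),"z max",np.percentile(P[:,2],99).round(4))
    top=P[P[:,2]>.10];r=cv2.minAreaRect(top[:,:2].astype(np.float32)*1000);print("   rect",r)
    t=P[P[:,2]>.128];print("   crest",t.mean(0).round(4))
    cent[n,"red"]=np.argwhere(red&(X[...,2]>.128)).mean(0)[::-1]
    g=(S<70)&(X[...,2]>.08)&(X[...,2]<.145);G=X[g]
    np.save(f"pics/{n}_g.npy",G)
    a=np.array([np.cos(.227),np.sin(.227)]);s=G[:,:2]@a;y=G[:,:2]@np.array([-a[1],a[0]])
    for lo in np.arange(.40,.68,.01):
        k=(s>=lo)&(s<lo+.01)
        if k.sum()>20:print("   s%.2f n%d y %.4f..%.4f zmax %.4f ymid(top) %.4f"%(lo,k.sum(),*np.percentile(y[k],[1,99]),np.percentile(G[k,2],98),np.median(y[k][G[k,2]>np.percentile(G[k,2],70)])))
print({k:tri(cs["w2"],cent["w2",k],cs["w3"],cent["w3",k]).round(4) for k in("tray","red") if ("w2",k) in cent and ("w3",k) in cent})
E
python3 m.py
```

```text
w2 red 2065 [ 0.5772 -0.0603  0.1202] z max 0.1329
   rect ((605.8555297851562, -82.16283416748047), (24.657983779907227, 169.23133850097656), 24.045316696166992)
   crest [ 0.5836 -0.0335  0.1307]
   s0.41 n110 y -0.3719..-0.3681 zmax 0.0949 ymid(top) -0.3706
   s0.42 n133 y -0.3740..-0.3704 zmax 0.0930 ymid(top) -0.3720
   s0.43 n148 y -0.3761..-0.1556 zmax 0.1218 ymid(top) -0.1639
   s0.44 n126 y -0.3764..-0.1444 zmax 0.1305 ymid(top) -0.1549
   s0.45 n598 y -0.1832..-0.1441 zmax 0.1402 ymid(top) -0.1631
   s0.46 n1678 y -0.1829..-0.1436 zmax 0.1397 ymid(top) -0.1632
   s0.47 n326 y -0.1820..-0.1504 zmax 0.1291 ymid(top) -0.1634
   s0.48 n278 y -0.1721..-0.1548 zmax 0.1219 ymid(top) -0.1631
   s0.49 n232 y -0.1752..-0.1392 zmax 0.1280 ymid(top) -0.1625
   s0.50 n884 y -0.1871..-0.1374 zmax 0.1288 ymid(top) -0.1627
   s0.51 n1049 y -0.1874..-0.1381 zmax 0.1288 ymid(top) -0.1629
   s0.52 n1076 y -0.1869..-0.1388 zmax 0.1283 ymid(top) -0.1628
   s0.53 n338 y -0.1718..-0.1545 zmax 0.1220 ymid(top) -0.1632
   s0.54 n349 y -0.1712..-0.1543 zmax 0.1221 ymid(top) -0.1633
   s0.55 n22 y -0
[... 1354 characters left out ...]
.1286 ymid(top) -0.1625
   s0.52 n1200 y -0.1862..-0.1365 zmax 0.1282 ymid(top) -0.1616
   s0.53 n345 y -0.1702..-0.1540 zmax 0.1218 ymid(top) -0.1627
   s0.54 n336 y -0.1707..-0.1542 zmax 0.1218 ymid(top) -0.1626
   s0.56 n114 y -0.1848..-0.1511 zmax 0.1231 ymid(top) -0.1626
   s0.57 n378 y -0.1704..-0.1541 zmax 0.1220 ymid(top) -0.1625
   s0.58 n386 y -0.1704..-0.1540 zmax 0.1220 ymid(top) -0.1627
   s0.59 n370 y -0.1706..-0.1515 zmax 0.1230 ymid(top) -0.1621
   s0.60 n1005 y -0.1825..-0.1398 zmax 0.1309 ymid(top) -0.1621
   s0.61 n1456 y -0.1836..-0.1395 zmax 0.1314 ymid(top) -0.1636
   s0.62 n306 y -0.1823..-0.1408 zmax 0.1298 ymid(top) -0.1622
{'red': array([ 0.5829, -0.0342,  0.1264])}
```

```bash
cat > m2.py <<'E'
from h import *
a=np.array([np.cos(.227),np.sin(.227)]);b=np.array([-a[1],a[0]])
ct={}
cs={}
for n in("w2","w3"):
    z=np.load(f"pics/{n}.npz");c=(z["K"],z["R"],z["o"]);cs[n]=c;p=cv2.imread(f"pics/{n}.png");X=cloud(*c,z["d"])
    m=((X[...,2]>.011)&(X[...,2]<.03)&(X[...,1]>.03)&(X[...,1]<.16)&(X[...,0]>.46)&(X[...,0]<.65)).astype(np.uint8)
    m=cv2.morphologyEx(m,cv2.MORPH_OPEN,np.ones((3,3)))
    cc,hi=cv2.findContours(m,cv2.RETR_CCOMP,cv2.CHAIN_APPROX_NONE)
    k=max([k for k in range(len(cc)) if hi[0][k][3]<0],key=lambda k:cv2.contourArea(cc[k]))
    r=cv2.minAreaRect(plane(c,cc[k][:,0],.018)[:,:2].astype(np.float32)*1000);print(n,"tray",r,"z",np.median(X[m>0][:,2]))
    ct[n]=cv2.minAreaRect(cc[k])[0]
    for j in range(len(cc)):
        if hi[0][j][3]==k and cv2.contourArea(cc[j])>100:
            print("  hole",cv2.minAreaRect(plane(c,cc[j][:,0],.018)[:,:2].astype(np.float32)*1000))
    hsv=cv2.cvtColor(p,cv2.COLOR_BGR2HSV)
    s=X[...,:2]@a;y=X[...,:2]@b;Z=X[...,2]
    for nm,lo,hi_,zl in(("collar",.43,.485,.1265),("screw",.43,.485,.134),("spacer",.485,.545,.125),("tape",.545,.585,.1265)):
        q=(s>lo)&(s<hi_)&(abs(y+.163)<.022)&(Z>zl)&(Z<.15)
        if q.sum()<10: continue
        P=np.c_[s[q],y[q]];o="n%d"%q.sum()
        # yaw: fit mid s vs y bins
        B=[(yy+.001,(np.percentile(P[(P[:,1]>yy)&(P[:,1]<yy+.002)][:,0],[4,96])).mean()) for yy in np.arange(-.183,-.143,.002) if ((P[:,1]>yy)&(P[:,1]<yy+.002)).sum()>12]
        B=np.array(B);f=np.polyfit(B[:,0]+.163,B[:,1],1) if len(B)>4 else None
        print(n,nm,o,"s",np.percentile(P[:,0],[2,98]).round(4),"y",np.percentile(P[:,1],[2,98]).round(4),"slope,mid",f)
print(tri(cs["w2"],ct["w2"],cs["w3"],ct["w3"]))
E
python3 m2.py
```

```text
w2 tray ((554.7037353515625, 93.2119140625), (80.8167953491211, 142.39862060546875), 77.72877502441406) z 0.01829164354095114
  hole ((509.34722900390625, 102.37034606933594), (46.21498489379883, 27.761533737182617), 78.80807495117188)
  hole ((552.4935302734375, 92.90618133544922), (57.840248107910156, 21.395647048950195), 77.61595916748047)
  hole ((600.5018310546875, 82.57311248779297), (53.15311050415039, 31.737506866455078), 77.63491821289062)
w2 collar n1566 s [0.4483 0.4698] y [-0.1826 -0.1442] slope,mid [-0.01569689  0.45990953]
w2 screw n326 s [0.4527 0.4654] y [-0.1694 -0.1571] slope,mid [-0.00287165  0.45921806]
w2 spacer n1204 s [0.4998 0.5245] y [-0.1752 -0.1512] slope,mid [-0.03488955  0.51201001]
w2 tape n1221 s [0.5535 0.5681] y [-0.1808 -0.147 ] slope,mid [0.01171851 0.56091094]
w3 tray ((554.752197265625, 93.56986236572266), (79.91886901855469, 142.16746520996094), 77.72935485839844) z 0.01825455602344181
  hole ((509.5821533203125, 103.53015899658203), (46.81448745727539, 27.033464431762695), 77.66117858886719)
  hole ((553.3335571289062, 92.77373504638672), (60.984596252441406, 23.40898895263672), 77.79964447021484)
  hole ((600.698974609375, 84.38720703125), (55.17915725708008, 32.027565002441406), 78.02520751953125)
w3 collar n22 s [0.448  0.4525] y [-0.1455 -0.1432] slope,mid None
w3 spacer n1058 s [0.5003 0.5245] y [-0.1748 -0.1514] slope,mid [0.1138745  0.51296022]
w3 tape n1151 s [0.5539 0.5682] y [-0.1804 -0.1466] slope,mid [0.01432828 0.56105997]
[0.55829599 0.09508769 0.01614838]
```

Everything measured agrees with the text: tray top 18 mm, bar top 122 mm, collar top 129.5 mm, and recess sizes 46x27, 58x21 and 53x32 mm. The rings have almost no skew. I start the approach to the collar at (0.485, -0.055).

Call:
arm_command --series '[[[-0.53,0.61,0],0,1],[[-0.53,0.61,0],0,1],[[-0.53,0.61,0],0,1],[[0,0,0.6],0,1],[[0,0,0.3],0,1]]'

```text
clock: 3.3
tool_pos: [0.4842, -0.0557, 0.3496]
tcp_rot: [0.994, 0.113, -0.001, -0.0]
ft_force: [0.6, -0.2, -0.2]
width: 1.004
grasp_force: 0.0
```

```bash
cat > g.py <<'E'
import sys
from h import *
# print tool-axis units (60mm) from now to target x y z ang(deg)
t=np.array([float(v) for v in sys.argv[1:4]]);s=bot.state();R=Ro.from_quat(s["tcp_rot"]).as_matrix()
print(s["clock"],"pos",s["tool_pos"].round(4),"ang",np.degrees(np.arctan2(R[1,0],R[0,0])).round(2),"units",(R.T@(t-s["tool_pos"])/.06).round(3),"w",round(s["width"],3),"g",round(s["grasp_force"],1),"f",s["ft_force"].round(1),"q6",s["q"].round(2)[[0,5]])
E
python3 g.py .4849 -.0553 .270
```

```text
3.3 pos [ 0.4842 -0.0557  0.3496] ang 12.96 units [ 0.014 -0.003  1.326] w 1.004 g 0.0 f [ 0.6 -0.2 -0.2] q6 [-0.36  0.99]
```

Call:
arm_command --series '[[[0.01,0,0.7],0,1],[[0,0,0.63],0,1],[[0,0,0],0,0.3],[[0,0,0],0,0.3],[[0,0,0],0,0.3]]' --squeeze 50

```text
clock: 3.92
tool_pos: [0.4859, -0.0543, 0.2727]
tcp_rot: [0.993, 0.114, 0.002, 0.001]
ft_force: [-0.5, -2.6, 2.6]
width: 0.459
grasp_force: 49.8
```

Call:
arm_command --series '[[[0,0,0],0,0.2],[[0,0,0],0,0.2]]'

```text
clock: 4.18
tool_pos: [0.4859, -0.0542, 0.2726]
tcp_rot: [0.993, 0.115, 0.002, 0.001]
ft_force: [-0.2, -2.8, 7.8]
width: 0.462
grasp_force: 50.3
```

```bash
python3 g.py .4849 -.0553 .275
```

```text
4.175 pos [ 0.4859 -0.0542  0.2726] ang 13.16 units [-0.02   0.014 -0.039] w 0.462 g 50.3 f [-0.2 -2.8  7.8] q6 [-0.35  0.99]
```

Call:
arm_command --series '[[[0,0,-0.12],0,0.2],[[0,0,0],0,0.2]]'

```text
clock: 4.42
tool_pos: [0.4856, -0.0538, 0.2789]
tcp_rot: [0.993, 0.115, 0.001, 0.0]
ft_force: [0.4, -0.3, -0.3]
width: 0.46
grasp_force: 50.3
```

```bash
python3 g.py .4849 -.0553 .2776
```

```text
4.425 pos [ 0.4856 -0.0538  0.2789] ang 13.15 units [-0.016  0.022  0.022] w 0.46 g 50.3 f [ 0.4 -0.3 -0.3] q6 [-0.35  0.99]
```

Call:
arm_command --series '[[[-0.35,0,0.01],0,0.2],[[-0.4,0,0],0,0.2],[[-0.4,0,0],0,0.2],[[-0.2,0,0],0,0.2],[[0,0,0],0,0.2]]'

```text
clock: 5.05
tool_pos: [0.4065, -0.0724, 0.2777]
tcp_rot: [0.993, 0.114, 0.0, 0.0]
ft_force: [-0.8, 0.0, -0.2]
width: 0.456
grasp_force: 50.3
```

```bash
python3 - <<'E'
from h import *
shot("w4")
for n in("scene",):
    p,d=imaging.read_camera(n);cv2.imwrite("pics/s4.png",cv2.resize(p[180:330,150:350],(800,600)))
E
python3 g.py .5083 .1035 .26
```

```text
5.15 pos [ 0.4073 -0.0724  0.2777] ang 13.14 units [ 2.306 -2.472  0.295] w 0.458 g 50.3 f [ 0.   0.1 -0.9] q6 [-0.46  0.88]
```

View pics/s4.png

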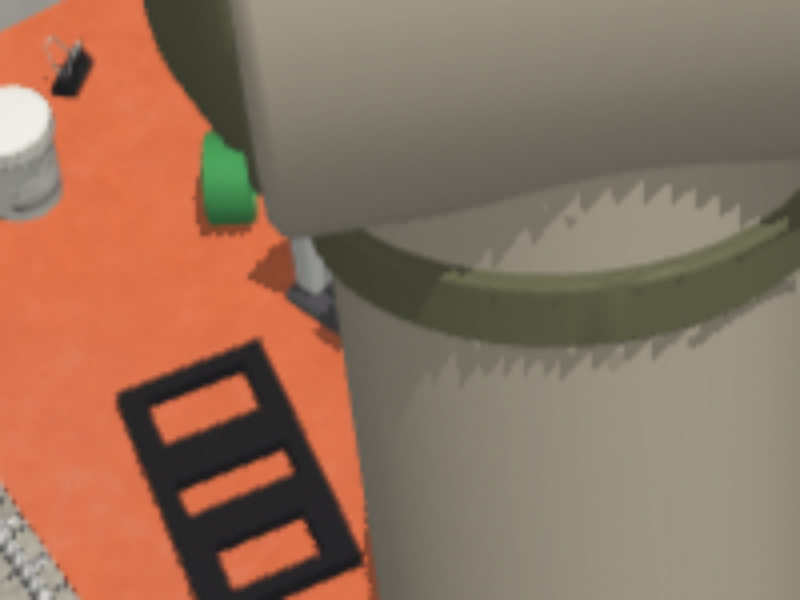

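The view shows the arm hiding the spindle. By the pose, the collar's back face is about 40 mm clear of the bar's end. I carry it across.

Call:
arm_command --series '[[[0,-0.8,0],0,0.2],[[0.2,-0.8,0],0,0.2],[[0.7,-0.3,0],0,0.2],[[0.7,-0.3,0],0,0.2],[[0.7,-0.27,0],0,0.2]]'

```text
clock: 5.78
tool_pos: [0.5089, 0.1051, 0.2774]
tcp_rot: [0.993, 0.115, 0.0, 0.0]
ft_force: [0.7, -1.1, -0.5]
width: 0.458
grasp_force: 50.5
```

Call:
arm_command --series '[[[0,0,0],8.5,0.2],[[0,0,0],8.5,0.2],[[0,0,0],8.4,0.2],[[0,0,0],0,0.2]]'

```text
clock: 6.28
tool_pos: [0.5078, 0.1038, 0.2773]
tcp_rot: [0.994, -0.106, 0.0, -0.0]
ft_force: [0.3, 0.9, -1.1]
width: 0.46
grasp_force: 50.4
```

```bash
python3 g.py .5093 .1033 .23
```

```text
6.275 pos [0.5078 0.1038 0.2773] ang -12.15 units [0.027 0.002 0.789] w 0.46 g 50.4 f [ 0.3  0.9 -1.1] q6 [-0.03  1.76]
```

```bash
cat > held.py <<'E'
import sys
from h import *
p,d,c=shot(sys.argv[1]);X=cloud(*c,d);zl,zh=float(sys.argv[2]),float(sys.argv[3])
s=bot.state();R=Ro.from_quat(s["tcp_rot"]).as_matrix();L=(X-s["tool_pos"])@R
hw=float(sys.argv[4])
q=(d>0)&(abs(L[...,1])<hw)&(abs(L[...,0])<.06)&(X[...,2]>zl)&(X[...,2]<zh);P=L[q]
print("n",len(P),"tool x",np.percentile(P[:,0],[1,3,50,97,99]).round(4),"y",np.percentile(P[:,1],[2,98]).round(4),"zw",np.percentile(X[q][:,2],[2,50,98]).round(4))
for yy in np.linspace(-hw,hw,6)[:-1]:
    k=(P[:,1]>yy)&(P[:,1]<yy+hw/3)
    if k.sum()>20: print("  y%.3f x"%yy,np.percentile(P[k,0],[3,97]).round(4))
E
python3 held.py w5 .12 .139 .019
```

```text
n 6480 tool x [-0.0135 -0.0128  0.0027  0.0085  0.0086] y [-0.0184  0.0184] zw [0.1228 0.1337 0.1353]
  y-0.019 x [-0.0128  0.0085]
  y-0.011 x [-0.0128  0.0085]
  y-0.004 x [0.0019 0.0085]
  y0.004 x [-0.0128  0.0085]
  y0.011 x [-0.0129  0.0085]
```

View pics/w5.png

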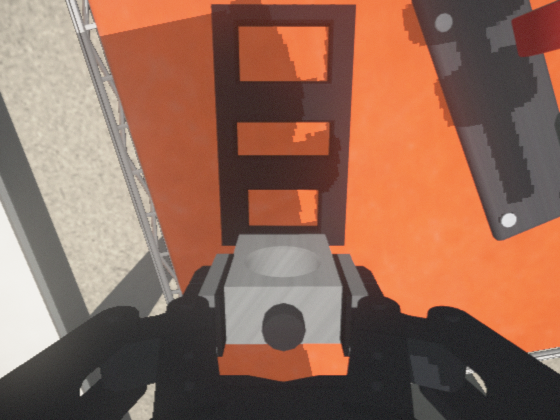

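The wrist view shows the collar held square (280,300), its screw at (283,325), and the tray recesses ahead. I check the recess positions from this view too.

```bash
cat > holes.py <<'E'
import sys
from h import *
z=np.load(f"pics/{sys.argv[1]}.npz");c=(z["K"],z["R"],z["o"]);X=cloud(*c,z["d"])
m=((X[...,2]>.011)&(X[...,2]<.03)&(X[...,1]>.03)&(X[...,1]<.16)&(X[...,0]>.46)&(X[...,0]<.65)).astype(np.uint8)
cc,hi=cv2.findContours(m,cv2.RETR_CCOMP,cv2.CHAIN_APPROX_NONE)
for j in range(len(cc)):
    if hi[0][j][3]>=0 and cv2.contourArea(cc[j])>800: print(cv2.minAreaRect(plane(c,cc[j][:,0],.018)[:,:2].astype(np.float32)*1000))
E
python3 holes.py w5; python3 g.py .5103 .1031 .1996
```

```text
((509.4128112792969, 103.26002502441406), (45.93552780151367, 26.422382354736328), 77.87651824951172)
((552.7362670898438, 94.08531188964844), (57.98393630981445, 21.659387588500977), 77.01924896240234)
((600.0126953125, 83.57894897460938), (52.803749084472656, 30.705087661743164), 77.87065887451172)
6.325 pos [0.5077 0.1037 0.2774] ang -12.06 units [4.500e-02 1.000e-03 1.296e+00] w 0.463 g 50.4 f [ 1.4  0.6 -1.1] q6 [-0.03  1.75]
```

Call:
arm_command --series '[[[0.06,0,0],0.2,0.2],[[0,0,0.5],0,0.2],[[0,0,0.4],0,0.2],[[0,0,0.2],0,0.2],[[0,0,0],0,0.2]]'

```text
clock: 6.95
tool_pos: [0.511, 0.1026, 0.2112]
tcp_rot: [0.994, -0.108, -0.0, 0.0]
ft_force: [-0.2, 0.2, -0.2]
width: 0.467
grasp_force: 50.4
```

Call:
arm_command --series '[[[0,0,0.1],0,0.2],[[0,0,0.08],0,0.2],[[0,0,0],0,0.2]]'

```text
clock: 7.32
tool_pos: [0.5108, 0.1026, 0.2006]
tcp_rot: [0.994, -0.108, -0.0, -0.0]
ft_force: [-0.1, -0.1, -0.7]
width: 0.461
grasp_force: 50.4
```

```bash
python3 g.py .5112 .1029 .1996; python3 held.py w6 .03 .0695 .019
```

```text
7.325 pos [0.5108 0.1026 0.2006] ang -12.45 units [ 0.005 -0.006  0.017] w 0.461 g 50.4 f [-0.1 -0.1 -0.7] q6 [-0.03  1.76]
n 8537 tool x [-0.0136 -0.0126  0.0019  0.0083  0.0084] y [-0.0183  0.0183] zw [0.0334 0.0572 0.0677]
  y-0.019 x [-0.0127  0.0083]
  y-0.011 x [-0.013   0.0083]
  y-0.004 x [-0.0083  0.0082]
  y0.004 x [-0.0126  0.0082]
  y0.011 x [-0.0131  0.0083]
```

Call:
arm_command --series '[[[0,0,0.03],0,0.2],[[0,0,0],0,0.2],[[0,0,0],0,0.7],[[0,0,0],0,0.7],[[0,0,-0.1],0,0.7]]'

```text
clock: 8.0
tool_pos: [0.5108, 0.1026, 0.2048]
tcp_rot: [0.994, -0.108, -0.0, 0.0]
ft_force: [0.1, -0.1, -0.1]
width: 0.7
grasp_force: 0.0
```

Call:
arm_command --series '[[[0,0,-0.6],0,0.8],[[0,0,-0.9],0,1],[[0,0,-0.9],0,1],[[0,0,0],0,1]]'

```text
clock: 8.5
tool_pos: [0.5109, 0.1027, 0.3531]
tcp_rot: [0.994, -0.108, 0.004, -0.0]
ft_force: [-0.1, 0.4, -1.7]
width: 1.001
grasp_force: 0.0
```

```bash
python3 g.py .5112 .1029 .35; python3 - <<'E'
from h import *
p,d,c=shot("w7");X=cloud(*c,d)
u=np.array([.9772,-.2125]);v=np.array([.2125,.9772]);D=X[...,:2]-[.5092,.1033];s=D@u;y=D@v
q=(abs(s)<.02)&(abs(y)<.03)&(X[...,2]>.045);P=X[q];print(q.sum(),"s",np.percentile(s[q],[2,98]),"y",np.percentile(y[q],[2,98]),"ztop",np.percentile(P[:,2],[50]))
cv2.imwrite("pics/w7.png",p)
E
```

```text
8.5 pos [0.5109 0.1027 0.3531] ang -12.45 units [ 0.003 -0.004  0.051] w 1.001 g 0.0 f [-0.1  0.4 -1.7] q6 [-0.03  1.76]
15466 s [-0.00725601  0.01928237] y [-0.02911316  0.02913049] ztop [0.26224347]
```

Call:
arm_command --series '[[[0.31,0.76,0],0,1],[[0.31,0.77,0],0,1],[[0.31,0.76,0],-8.5,1],[[0,0,0],-8.5,1],[[0,0,0],-8.5,1]]'

```text
clock: 9.18
tool_pos: [0.5356, -0.0443, 0.3473]
tcp_rot: [0.993, 0.115, -0.001, -0.001]
ft_force: [-0.2, 0.2, -0.0]
width: 1.0
grasp_force: 0.0
```

Call:
arm_command --series '[[[0,0,0],0,1]]'

```text
clock: 9.3
tool_pos: [0.5356, -0.0437, 0.3477]
tcp_rot: [0.994, 0.113, -0.001, -0.001]
ft_force: [0.3, -0.5, -0.8]
width: 1.002
grasp_force: 0.0
```

```bash
python3 g.py .5360 -.0434 .264; cat > bar.py <<'E'
import sys
from h import *
p,d,c=shot(sys.argv[1]);X=cloud(*c,d);Z=X[...,2]
a=np.array([np.cos(.227),np.sin(.227)]);b=np.array([-a[1],a[0]]);s=X[...,:2]@a;y=X[...,:2]@b
for nm,lo,hi_,zl in(("spacer",.485,.545,.125),("tape",.545,.595,.1265)):
    q=(d>0)&(s>lo)&(s<hi_)&(abs(y+.163)<.024)&(Z>zl)&(Z<.137)
    if q.sum()>20: print(nm,q.sum(),"s",np.percentile(s[q],[2,98]).round(4),"y",np.percentile(y[q],[2,98]).round(4),"z",Z[q].max().round(4))
u=np.array([.9772,-.2125]);v=np.array([.2125,.9772])
for nm,ce,w in(("collar",(.5092,.1033),.026),("roll",(.5525,.0938),.035),("spacer",(.6,.0836),.032)):
    D=X[...,:2]-ce;ss=D@u;yy=D@v;q=(d>0)&(abs(ss)<.02)&(abs(yy)<w)&(Z>.025)&(Z<.085)
    if q.sum()>20: print("in",nm,q.sum(),"s",np.percentile(ss[q],[2,98]).round(4),"y",np.percentile(yy[q],[2,98]).round(4),"z",np.percentile(Z[q],[50,97]).round(4))
E
python3 bar.py w8
```

```text
9.3 pos [ 0.5356 -0.0437  0.3477] ang 12.96 units [ 1.100e-02 -1.000e-03  1.394e+00] w 1.002 g 0.0 f [ 0.3 -0.5 -0.8] q6 [-0.3   1.04]
spacer 2056 s [0.4997 0.5244] y [-0.1755 -0.1513] z 0.1299
tape 2145 s [0.5524 0.5681] y [-0.1813 -0.1476] z 0.1333
in collar 2651 s [-0.0115  0.0101] y [-0.0201  0.0194] z [0.0561 0.0669]
```

View pics/w8.png

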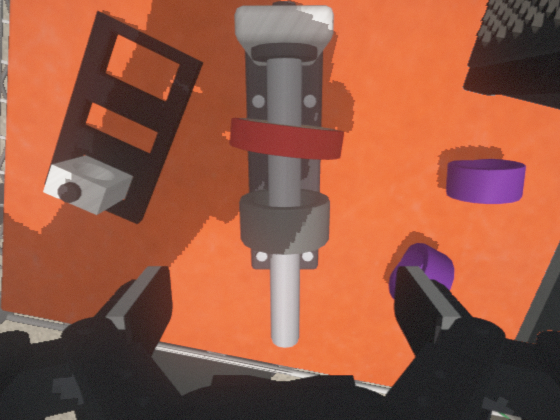

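The collar is seated upright in its recess (90,185), with its top at 56 mm. The spacer (285,222) and tape (287,138) still hang on the bar. I descend on the spacer.

Call:
arm_command --series '[[[0.01,0,0.6],0,1],[[0,0,0.5],0,1],[[0,0,0.29],0,1],[[0,0,0],0,0.4],[[0,0,0],0,0.4]]' --squeeze 40

```text
clock: 9.98
tool_pos: [0.5365, -0.0434, 0.2663]
tcp_rot: [0.994, 0.113, 0.0, 0.0]
ft_force: [-0.8, 0.8, 6.8]
width: 0.622
grasp_force: 41.1
```

Call:
arm_command --series '[[[0,0,0],0,0.3],[[0,0,0],0,0.3],[[0,0,0],0,0.3]]'

```text
clock: 10.35
tool_pos: [0.5364, -0.0434, 0.2664]
tcp_rot: [0.994, 0.113, 0.001, 0.0]
ft_force: [-1.0, 1.0, 5.9]
width: 0.623
grasp_force: 42.5
```

```bash
python3 g.py .5360 -.0434 .275; python3 bar.py w9;python3 held.py w9b .11 .134 .025
```

```text
10.35 pos [ 0.5364 -0.0434  0.2664] ang 13.03 units [-0.007 -0.002 -0.144] w 0.623 g 42.5 f [-1.   1.   5.9] q6 [-0.3   1.04]
spacer 5116 s [0.5002 0.5249] y [-0.1747 -0.1512] z 0.1301
tape 6134 s [0.5523 0.5685] y [-0.1813 -0.148 ] z 0.1338
in collar 2997 s [-0.0114  0.0104] y [-0.0203  0.0135] z [0.0508 0.0573]
n 24794 tool x [-0.0294 -0.0247  0.0184  0.0567  0.0586] y [-0.0228  0.0227] zw [0.1133 0.1245 0.132 ]
  y-0.025 x [-0.0114  0.057 ]
  y-0.015 x [-0.0222  0.0563]
  y-0.005 x [-0.0272  0.0577]
  y0.005 x [-0.0266  0.0564]
  y0.015 x [-0.0115  0.0519]
```

Call:
arm_command --series '[[[0,0,-0.1],0,0.3],[[0,0,-0.1],0,0.3],[[0,0,0],0,0.3]]'

```text
clock: 10.82
tool_pos: [0.5363, -0.0435, 0.278]
tcp_rot: [0.994, 0.114, 0.0, 0.0]
ft_force: [-0.3, -0.4, -0.2]
width: 0.625
grasp_force: 42.2
```

```bash
python3 g.py .5360 -.0434 .277; python3 bar.py w10; python3 held.py w10b .132 .145 .02
```

```text
10.825 pos [ 0.5363 -0.0435  0.278 ] ang 13.04 units [-0.005 -0.003  0.017] w 0.625 g 42.2 f [-0.3 -0.4 -0.2] q6 [-0.3   1.04]
spacer 4946 s [0.5   0.525] y [-0.1858 -0.14  ] z 0.137
tape 5033 s [0.5522 0.5685] y [-0.1811 -0.148 ] z 0.1339
in collar 3574 s [-0.0114  0.0103] y [-0.0203  0.0162] z [0.0541 0.064 ]
n 8240 tool x [-0.0133 -0.0124  0.0017  0.0455  0.0508] y [-0.0175  0.0172] zw [0.1321 0.1374 0.1399]
  y-0.020 x [-0.0125  0.0116]
  y-0.012 x [-0.0125  0.012 ]
  y-0.004 x [-0.0124  0.0497]
  y0.004 x [-0.0123  0.0472]
  y0.012 x [-0.0124  0.0117]
```

Call:
arm_command --series '[[[-0.45,0,0],0,0.3],[[-0.5,0,0],0,0.3],[[-0.5,0,0],0,0.3],[[-0.45,0,0],0,0.3],[[0,0,0],0,0.3]]'

```text
clock: 11.55
tool_pos: [0.4242, -0.0693, 0.2775]
tcp_rot: [0.994, 0.113, -0.0, -0.0]
ft_force: [0.4, 0.4, -0.4]
width: 0.62
grasp_force: 42.2
```

Call:
arm_command --series '[[[0,-0.9,0],0,0.3],[[0.2,-0.9,0],0,0.3],[[0.8,0,0],0,0.3],[[0.8,0,0],0,0.3],[[0.8,0,0],0,0.3]]'

```text
clock: 12.18
tool_pos: [0.5549, 0.0723, 0.2774]
tcp_rot: [0.993, 0.114, 0.0, 0.0]
ft_force: [-0.4, 0.3, -0.6]
width: 0.622
grasp_force: 42.2
```

Call:
arm_command --series '[[[0.8,0,0],0,0.3],[[0,0,0],8.4,0.3],[[0,0,0],8.5,0.3],[[0,0,0],8.4,0.3],[[0,0,0],0,0.3]]'

```text
clock: 12.8
tool_pos: [0.6, 0.0825, 0.2772]
tcp_rot: [0.994, -0.106, -0.0, -0.0]
ft_force: [-0.2, -0.0, -0.1]
width: 0.619
grasp_force: 42.2
```

```bash
python3 g.py .6 .0836 .2; python3 bar.py w11; python3 held.py w11b .125 .145 .02;
```

```text
12.8 pos [0.6    0.0825 0.2772] ang -12.16 units [-0.005 -0.018  1.287] w 0.619 g 42.2 f [-0.2 -0.  -0.1] q6 [-0.06  1.72]
in collar 1729 s [0.0004 0.0107] y [-0.0191  0.0194] z [0.0559 0.0621]
n 8593 tool x [-0.0133 -0.0124  0.0014  0.012   0.0122] y [-0.019   0.0189] zw [0.129  0.1367 0.1395]
  y-0.020 x [-0.0124  0.012 ]
  y-0.012 x [-0.0124  0.012 ]
  y-0.004 x [-0.0125  0.012 ]
  y0.004 x [-0.0124  0.012 ]
  y0.012 x [-0.0123  0.0121]
```

View pics/w11.png

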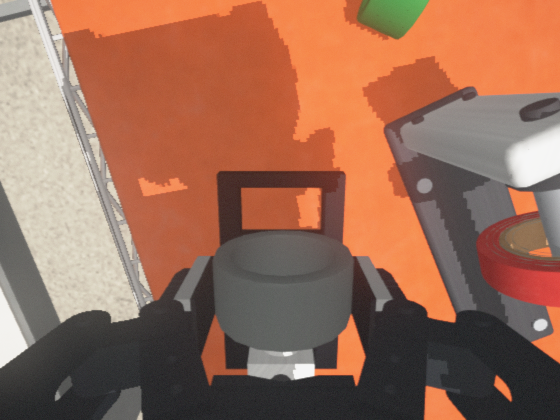

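The ring is held square (285,290) above its recess at (283,205). I lower it.

Call:
arm_command --series '[[[0,-0.02,0.5],0.1,0.3],[[0,0,0.4],0,0.3],[[0,0,0.2],0,0.3],[[0,0,0.1],0,0.3],[[0,0,0],0,0.3]]'

```text
clock: 13.52
tool_pos: [0.6, 0.0832, 0.2058]
tcp_rot: [0.994, -0.107, 0.0, 0.0]
ft_force: [0.8, -0.7, -0.1]
width: 0.617
grasp_force: 42.2
```

Call:
arm_command --series '[[[0,0,0.08],0,0.3],[[0,0,0.05],0,0.3],[[0,0,0],0,0.3]]'

```text
clock: 13.9
tool_pos: [0.5998, 0.0832, 0.1976]
tcp_rot: [0.994, -0.108, -0.0, 0.0]
ft_force: [-0.9, 0.6, 0.5]
width: 0.622
grasp_force: 42.2
```

```bash
python3 g.py .6 .0836 .196; python3 bar.py w12; python3 held.py w12b .03 .064 .02;
```

```text
13.9 pos [0.5998 0.0832 0.1976] ang -12.35 units [ 0.002 -0.007  0.027] w 0.622 g 42.2 f [-0.9  0.6  0.5] q6 [-0.06  1.73]
in spacer 16582 s [-0.0125  0.0119] y [-0.0307  0.0308] z [0.0564 0.0807]
n 8705 tool x [-0.0133 -0.0125  0.0015  0.0119  0.0121] y [-0.0192  0.0191] zw [0.0474 0.0573 0.06  ]
  y-0.020 x [-0.0125  0.0119]
  y-0.012 x [-0.0123  0.0119]
  y-0.004 x [-0.0127  0.0119]
  y0.004 x [-0.0126  0.0119]
  y0.012 x [-0.0124  0.012 ]
```

Call:
arm_command --series '[[[0,0,0.03],0,0.3],[[0,0,0.02],0,0.3],[[0,0,0],0,0.3]]'

```text
clock: 14.38
tool_pos: [0.5999, 0.0833, 0.1958]
tcp_rot: [0.994, -0.108, 0.001, 0.0]
ft_force: [-2.1, 0.6, 8.0]
width: 0.621
grasp_force: 43.0
```

```bash
python3 g.py .6 .0836 .196; python3 held.py w13b .03 .064 .02;
```

```text
14.375 pos [0.5999 0.0833 0.1958] ang -12.35 units [ 0.001 -0.006 -0.003] w 0.621 g 43.0 f [-2.1  0.6  8. ] q6 [-0.06  1.73]
n 8721 tool x [-0.0132 -0.0124  0.0016  0.012   0.0122] y [-0.0191  0.0191] zw [0.0458 0.0553 0.0581]
  y-0.020 x [-0.0123  0.012 ]
  y-0.012 x [-0.0126  0.0119]
  y-0.004 x [-0.0125  0.012 ]
  y0.004 x [-0.0124  0.012 ]
  y0.012 x [-0.0122  0.0121]
```

Call:
arm_command --series '[[[0,0,0],0,0.85],[[0,0,0],0,0.85],[[0,0,-0.2],0,0.9],[[0,0,-0.7],0,1],[[0,0,-0.9],0,1]]'

```text
clock: 15.05
tool_pos: [0.5997, 0.0832, 0.3038]
tcp_rot: [0.994, -0.108, -0.001, 0.0]
ft_force: [1.1, -0.0, 0.5]
width: 1.0
grasp_force: 0.0
```

Call:
arm_command --series '[[[0,0.2,-0.8],0,1],[[0.07,0.85,0],0,1],[[0.07,0.9,0],-8.5,1],[[0,0,0],-8.5,1],[[0,0,0],-8.4,1]]'

```text
clock: 15.68
tool_pos: [0.5828, -0.0336, 0.3516]
tcp_rot: [0.993, 0.115, 0.0, 0.0]
ft_force: [0.5, -0.1, -0.1]
width: 0.999
grasp_force: 0.0
```

Call:
arm_command --series '[[[0,0,0],0,1]]'

```text
clock: 15.8
tool_pos: [0.5829, -0.0329, 0.3514]
tcp_rot: [0.994, 0.113, 0.0, 0.0]
ft_force: [-0.3, -0.1, 0.7]
width: 1.002
grasp_force: 0.0
```

```bash
python3 g.py .5828 -.0326 .264; python3 bar.py w14
```

```text
15.8 pos [ 0.5829 -0.0329  0.3514] ang 12.96 units [-1.000e-03 -6.000e-03  1.457e+00] w 1.002 g 0.0 f [-0.3 -0.1  0.7] q6 [-0.26  1.09]
tape 1754 s [0.5522 0.5687] y [-0.1812 -0.148 ] z 0.1333
in collar 2378 s [-0.0113  0.0103] y [-0.02    0.0193] z [0.056  0.0668]
in spacer 2843 s [-0.0131  0.0118] y [-0.0267  0.0216] z [0.0538 0.0581]
```

View pics/w14.png

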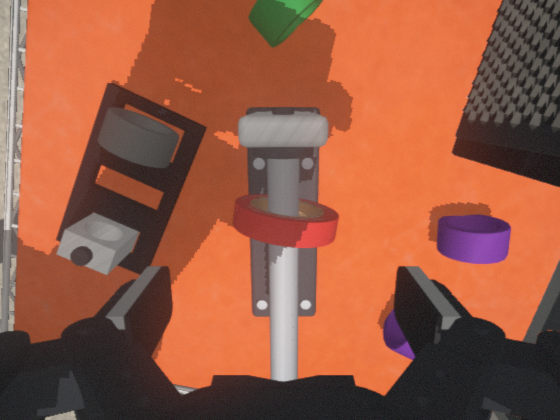

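The spacer (138,137) and collar (97,243) are seated, with tops at 58 and 56 mm. The tape (285,218) is hanging under the gripper. I grip it.

Call:
arm_command --series '[[[0,0,0.6],0,1],[[0,0,0.5],0,1],[[0,0,0.37],0,1],[[0,0,0],0,0.5],[[0,0,0],0,0.5]]' --squeeze 50

```text
clock: 16.48
tool_pos: [0.5833, -0.0328, 0.2637]
tcp_rot: [0.994, 0.113, 0.001, 0.0]
ft_force: [0.0, -0.0, -0.6]
width: 0.714
grasp_force: 54.3
```

Call:
arm_command --series '[[[0,0,0],0,0.4],[[0,0,0],0,0.4],[[0,0,-0.1],0,0.4],[[0,0,-0.1],0,0.4],[[0,0,0],0,0.4]]'

```text
clock: 17.1
tool_pos: [0.5831, -0.0329, 0.2752]
tcp_rot: [0.994, 0.114, 0.001, 0.0]
ft_force: [-0.0, -0.2, -1.3]
width: 0.715
grasp_force: 54.4
```

```bash
python3 g.py .5828 -.0326 .275; python3 held.py w15b .134 .15 .02
```

```text
17.1 pos [ 0.5831 -0.0329  0.2752] ang 13.04 units [-0.004 -0.005  0.004] w 0.715 g 54.4 f [-0.  -0.2 -1.3] q6 [-0.26  1.08]
n 6430 tool x [-0.0086 -0.0076  0.0019  0.0085  0.009 ] y [-0.019   0.0189] zw [0.1347 0.1416 0.1444]
  y-0.020 x [-0.0051  0.0093]
  y-0.012 x [-0.0059  0.0085]
  y-0.004 x [-0.0068  0.0076]
  y0.004 x [-0.008   0.0066]
  y0.012 x [-0.0091  0.0055]
```

Call:
arm_command --series '[[[-0.5,0,0],0,0.4],[[-0.6,0,0],0,0.4],[[-0.6,0,0],0,0.4],[[-0.6,0,0],0,0.4],[[-0.4,0,0],0,0.4]]'

```text
clock: 17.77
tool_pos: [0.4238, -0.0695, 0.2745]
tcp_rot: [0.994, 0.113, -0.0, -0.0]
ft_force: [0.3, 0.1, -1.3]
width: 0.718
grasp_force: 54.4
```

```bash
python3 g.py .5525 .0938 .275; python3 held.py w16b .13 .15 .02
```

```text
17.775 pos [ 0.4238 -0.0695  0.2745] ang 13.03 units [ 2.703 -2.168 -0.008] w 0.718 g 54.4 f [ 0.3  0.1 -1.3] q6 [-0.44  0.9 ]
n 6968 tool x [-0.0068 -0.0056  0.0046  0.0106  0.011 ] y [-0.019  0.019] zw [0.131  0.1405 0.1437]
  y-0.020 x [-0.0031  0.0112]
  y-0.012 x [-0.004   0.0104]
  y-0.004 x [-0.005   0.0094]
  y0.004 x [-0.0059  0.0085]
  y0.012 x [-0.0071  0.0074]
```

Call:
arm_command --series '[[[0,-0.9,-0.15],0,0.4],[[0.2,-0.9,-0.15],0,0.4],[[0.8,-0.2,0],0,0.4],[[0.8,-0.17,0],0,0.4],[[0.8,0,0],0,0.4]]'

```text
clock: 18.45
tool_pos: [0.5492, 0.0942, 0.2925]
tcp_rot: [0.993, 0.114, 0.0, -0.0]
ft_force: [-0.7, -0.6, 0.0]
width: 0.712
grasp_force: 54.7
```

Call:
arm_command --series '[[[0.1,0,0],9.2,0.4],[[0,0,0],9.2,0.4],[[0,0,0],0,0.4],[[0,0,0],0,0.4]]'

```text
clock: 18.95
tool_pos: [0.5536, 0.0941, 0.2925]
tcp_rot: [0.999, -0.045, -0.0, -0.0]
ft_force: [-0.1, -0.5, -2.1]
width: 0.717
grasp_force: 54.7
```

```bash
python3 g.py .5525 .0938 .2; python3 held.py w17 .145 .165 .02; python3 - <<'E'
from h import *
z=np.load("pics/w17.npz");p=cv2.imread("pics/w17.png");X=cloud(z["K"],z["R"],z["o"],z["d"])
h=cv2.cvtColor(p,cv2.COLOR_BGR2HSV);u=np.array([.9772,-.2125]);v=np.array([.2125,.9772]);D=X[...,:2]-[.5525,.0938];s=D@u;y=D@v
q=(z["d"]>0)&(abs(y)<.024)&(abs(s)<.03)&(X[...,2]>.135)&(X[...,2]<.165)
B=[]
for yy in np.arange(-.022,.022,.004):
    k=q&(y>yy)&(y<yy+.004)
    if k.sum()>30:B.append((yy+.002,*np.percentile(s[k],[3,97])))
B=np.array(B);print(B.round(4),np.polyfit(B[:,0],B[:,1:].mean(1),1))
E
python3 holes.py w17
```

```text
18.95 pos [0.5536 0.0941 0.2925] ang -5.18 units [-0.018  0.006  1.541] w 0.717 g 54.7 f [-0.1 -0.5 -2.1] q6 [-0.04  1.62]
n 7255 tool x [-0.0088 -0.0076  0.0029  0.0086  0.0091] y [-0.019   0.0189] zw [0.1464 0.1582 0.1616]
  y-0.020 x [-0.0052  0.0092]
  y-0.012 x [-0.006   0.0084]
  y-0.004 x [-0.007   0.0074]
  y0.004 x [-0.0079  0.0065]
  y0.012 x [-0.009   0.0054]
[[-0.02   -0.0061  0.008 ]
 [-0.016  -0.0059  0.0081]
 [-0.012  -0.0061  0.0082]
 [-0.008  -0.006   0.0082]
 [-0.004  -0.0057  0.0083]
 [ 0.     -0.0061  0.0082]
 [ 0.004  -0.006   0.0083]
 [ 0.008  -0.0059  0.0082]
 [ 0.012  -0.006   0.0081]
 [ 0.016  -0.006   0.0082]
 [ 0.02   -0.006   0.0081]] [0.00127911 0.00109148]
((553.12548828125, 94.05271911621094), (57.70905685424805, 20.640480041503906), 77.75936126708984)
((597.7406005859375, 83.20523071289062), (58.54362869262695, 37.19865798950195), 77.74040985107422)
```

View pics/w17.png

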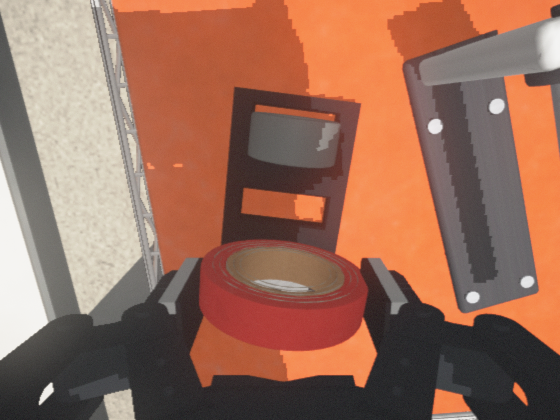

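The roll (283,295) is square to the tray and the middle recess (283,204) is empty. I lower it.

Call:
arm_command --series '[[[-0.01,0,0.5],0,0.4],[[0,0,0.5],0,0.4],[[0,0,0.25],0,0.4],[[0,0,0.15],0,0.4],[[0,0,0],0,0.4]]'

```text
clock: 19.62
tool_pos: [0.5532, 0.0941, 0.2086]
tcp_rot: [0.999, -0.047, 0.0, -0.0]
ft_force: [0.2, 0.3, -1.3]
width: 0.717
grasp_force: 54.7
```

Call:
arm_command --series '[[[0,0,0.08],0,0.4],[[0,0,0.06],0,0.4],[[0,0,0],0,0.4]]'

```text
clock: 20.0
tool_pos: [0.553, 0.0941, 0.2]
tcp_rot: [0.999, -0.047, -0.0, -0.0]
ft_force: [0.9, 0.1, -0.8]
width: 0.72
grasp_force: 54.7
```

```bash
python3 g.py .5527 .0938 .199; python3 held.py w18 .04 .075 .02
```

```text
20.0 pos [0.553  0.0941 0.2   ] ang -5.35 units [-0.005  0.005  0.017] w 0.72 g 54.7 f [ 0.9  0.1 -0.8] q6 [-0.04  1.62]
n 17582 tool x [-0.036  -0.0324  0.0364  0.0584  0.0593] y [-0.0187  0.0192] zw [0.0434 0.057  0.0688]
  y-0.020 x [-0.0332  0.0576]
  y-0.012 x [-0.0059  0.0587]
  y-0.004 x [-0.0067  0.0587]
  y0.004 x [-0.0357  0.0587]
  y0.012 x [-0.0099  0.0578]
```

Call:
arm_command --series '[[[0,0,0.03],0,0.4],[[0,0,0.01],0,0.4],[[0,0,0],0,0.4]]'

```text
clock: 20.42
tool_pos: [0.5533, 0.0941, 0.1993]
tcp_rot: [0.999, -0.047, 0.001, 0.0]
ft_force: [-4.0, -0.4, 11.6]
width: 0.715
grasp_force: 56.0
```

Firm floor contact at the expected height. I release and lift.

Call:
arm_command --series '[[[0,0,0],0,1],[[0,0,0],0,1],[[0,0,-0.2],0,1],[[0,0,-0.8],0,1],[[0,0,-0.9],0,1]]'

```text
clock: 21.05
tool_pos: [0.5529, 0.0941, 0.3133]
tcp_rot: [0.999, -0.047, -0.001, 0.0]
ft_force: [-0.4, -1.3, -0.1]
width: 1.004
grasp_force: 0.0
```

Call:
arm_command --series '[[[-0.3,0,-0.5],0,1],[[0,0,0],0,1],[[0,0,0],0,1]]'

```text
clock: 21.42
tool_pos: [0.5351, 0.0957, 0.3411]
tcp_rot: [0.999, -0.047, -0.001, 0.0]
ft_force: [-0.1, 0.5, -0.7]
width: 1.001
grasp_force: 0.0
```

```bash
python3 g.py .5527 .0938 .199; python3 bar.py w19
```

```text
21.425 pos [0.5351 0.0957 0.3411] ang -5.36 units [0.297 0.004 2.368] w 1.001 g 0.0 f [-0.1  0.5 -0.7] q6 [-0.04  1.62]
in collar 2005 s [-0.0116  0.0101] y [-0.0191  0.0194] z [0.0563 0.0669]
in roll 2283 s [-0.0075  0.0071] y [-0.0265  0.0322] z [0.063  0.0685]
in spacer 2988 s [-0.0134  0.0112] y [-0.0251  0.025 ] z [0.0543 0.058 ]
```

View pics/w19.png

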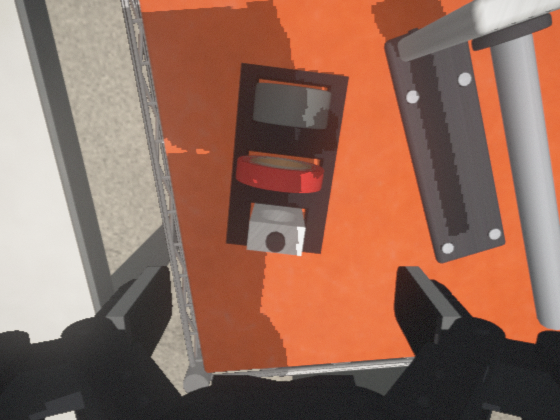

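The view shows the spacer (292,105), tape (280,173) and collar (277,228) standing in their recesses, with tops at 58, 68 and 56 mm as expected. The bar is bare and the gripper is clear.

```bash
python3 -c "
from bench import bot
print(bot.hand_in())"
```

```text
the job is handed in; nothing more can be done
None
```

The job is handed in: the collar came off first, then the spacer, then the tape roll, and each stands fully down in its own recess; nothing else was moved, and the clock read about 21 s of the 69 s allowed.

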